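Shut and seat the bench stopcock over its drip dish

TASK

Get the bench stopcock ready for filling. First slide the hexagonal dish along the bench, without lifting it, until its middle is under the tip of the spout; then swing the stopcock's lever from in line with the pipe round to square across it, pressing the lever down as you turn, until the tapered plug is fully home and the lever stays shut by itself when you let go (left loose it springs back open). Leave the cup and the dropper bottle where they stand.

Things in the scene. Friction and masses are not known exactly. Their poses are not given: they have to be found in the camera images.
- dish_mid (a point): Hexagonal white plastic weighing dish, loose, on the robot's right, within 0.75 m of it (not the one far away at the left), open on top, 87 x 99 mm across and 24 mm tall, walls flaring outward to the rim, 60 g, standing flat on the bench. This point is its centre, 12 mm above the bench; z up.
- stopcock: Bench stopcock fixed to the bench: grey foot 100 x 125 x 12 mm (y -50 to +75 mm), round upright metal barrel 62 mm across, mouth at z = 85 mm, level 18 mm steel pipe (axis z = 62 mm) through it along its y axis. Origin on the bench under the barrel's axis, which is the lever's turning axis; z up. The -y end of the pipe is the spout, turned down 130 mm out; the +y end is a hose barb, 80 mm out.
- spout_tip (a point): Centre of the open lower end of the spout, 18 mm in diameter, 45 mm above the bench. Its axes are the stopcock's.
- lever_well (a point): Thumb well on top of the grey lever: centre of the flat floor of a channel, 80 mm out from the turning axis, 106 mm above the bench with the plug proud, 96 mm when home. Channel 44 mm wide, 56 mm long, open at both ends, between two upright cheeks 8 mm thick and 16 mm high: fingertips fit in to push a cheek and press the floor, or one cheek can be pinched. y points outward along the lever, z up.
- lever (a joint): Turn of the lever, rad, 0 to 2.1, growing anticlockwise seen from above. 0: in line with the pipe, along the stopcock's +y (open); 1.57: square across it, along the stopcock's -x (shut). While the plug is loose a spring turns it back to 0 (0.016 Nm at 0, 0.04 Nm at 1.57). With the plug home friction holds it where it is left, and turning it on takes about 0.15 Nm (2 N at the well).
- plug (a joint): Depth of the tapered plug, with its lever, in the barrel, m. 0: proud, with a 10 mm gap between the cap's underside and the barrel's mouth; 0.010: fully home, the gap closed. Pushing it down takes about 9 N, rising to 16 N over the last 5 mm, where the taper grips; it stays at the depth it is left.
- cup_mid (a point): Bystander: clear round cup a third full of dark red wax, 70 mm across, 79 mm tall, standing to the right of the stopcock near the dish. This point is on its axis half-way up.
- bottle_mid (a point): Bystander: brown dropper bottle with black cap, 27 mm across, 88 mm tall, standing beyond the stopcock. This point is half-way up.
- cap_top (a point): Top centre of the round grey cap, 56 mm across, that carries the lever; on the turning axis, 112 mm above the bench with the plug proud, 102 mm when home. The lever is 60 mm wide and reaches 108 mm out from here.
Not all that is in view belongs to the job. Several things look just like the part that bears dish_mid: the one meant starts farthest to the robot's right.

How it is judged:
By the outcome, as a careful person would: the job done as asked, in the order asked, and still so for the second after the job is handed in, with the robot touching nothing.
It also fails if it takes over 64 s, if anything falls off the work surface, if the arm or the gripper's body presses on something with over 40 N, if the wrist force passes 120 N, or if a joint passes its speed limit or range.

ROBOT

A 6-joint arm with a two-finger parallel gripper is mounted at the origin on a cart in front of the work surface, level with it; the furniture and walls round the work are solid. World frame = base frame: x ahead of the robot, y to its left, z up, the work surface at z = 0. Lengths are in m, angles in rad, forces in N, time in s.
With the tool pointing down it reaches from about 0.275 to 0.825 m from the base axis. Payload 4.9 kg.
Tool frame: the origin (TCP) lies midway between the tips of the shut fingers; the grasp point (between the pads) lies 19 mm behind it (bot.grip_depth is the distance from the TCP to the grasp point, in m); z points along the fingers, y is the line along which they close (so a half turn about z gives the same grasp; the last joint's range is limited). The gripper opens to 85 mm and grips with 20 to 120 N. Pads are 22 mm wide; open, the fingers measure 114 mm over their backs; the gripper's body (76 mm by 85 mm) begins 54 mm behind the grasp point. The pads swing forward as they close: fully open they stand 13 mm farther back than shut.
Start: joints at [1.052, 0.326, -0.193, 1.052, 0, 1.437], TCP at [0.206, 0.51, 0.231] pointing down, gripper open.
Joint ranges: [-2.65, 2.65], [-0.97, 1.79], [-1.3, 1.35], [-1.93, 2.1], [-1.47, 1.37], [-3.14, 3.14]. Speed limits (rad/s): [2.57, 2.57, 3.14, 3.14, 3.14, 3.14].

INTERFACE

Orientations are given as a unit quaternion [w, x, y, z].
In Python, from cell import bot gives the robot as it stands. Calls block until the motion is done:
- bot.move_pose(position, orientation): joint-space move of the TCP to a pose.
- bot.move_linear(position, speed=0.15, rotation=None, until_force=None): straight line of the TCP; rotation=None keeps the orientation; speed is the mean speed in m/s. With until_force (N) it stops when the force on the tool has changed by that much, and returns True; else False.
- bot.goto_joints(angles): joint-space move.
- bot.set_gripper(opening, grasp_force=None): opening from 0.0 (shut) to 1.0 (fully open); grasp_force is the grip in N (None keeps the last); returns when the fingers have stopped.
- bot.wait(seconds).
- bot.solve_ik(position, orientation): joint angles nearest the present ones, or None.
- bot.camera(name): name is "scene" or "top" or "wrist"; returns the picture (420x560x3 uint8, red, green, blue); there is no depth.
- bot.calibration(name): a dict with "mtx" (3x3 intrinsics, pixels), "extrinsics" (4x4, takes a point from world to camera coordinates); the wrist camera has in their place "hand_eye" (4x4, takes a point from camera to tool coordinates, whose origin is the TCP and whose axes are the flange's). Camera axes: x right, y down, z forward; pixel columns grow to the right and rows downward; lengths in m; the calibration is good to about 2 mm. A picture is of the moment at which its call begins: read the wrist's pose just before it. calibration takes no time and is no camera call.
A pose or a line that the arm cannot do raises bot.PlanningError and nothing moves.
- bot.close_job(): hands the job in; it is judged then, once.
Trained networks look in the newest picture that a camera, given by its name, has taken for a name from the list of things; names that differ only in an ending like _2 or _b are one class to them, and where a whole thing is asked for, a point or a joint stands for the part that bears it (a point fixed in the world has none). Each returns a list of dicts, best first, with "confidence" (0 to 1); they miss things now and then, are a little off and sometimes report something else, mostly with a low value. They report only what shows in the picture. A call takes as long as a camera call. They do not tell look-alikes from the thing itself.
- bot.search_frame(camera, thing): "bbox" ([left, top, width, height] in pixels, round what is visible of it).
Readings, each from a call of its own:
- bot.read_clock(): time.
- bot.read_joint_positions(): joint angles.
- bot.read_joint_vel(): joint speeds.
- bot.read_joint_efforts(): joint torques, N m.
- bot.read_position(): TCP position.
- bot.read_tool_rot(): TCP orientation.
- bot.read_ft_force(): force on the tool from outside, world axes, zero at the start.
- bot.read_moment(): the same for the moment, N m.
- bot.read_gripper_width(): opening from 0.0 (shut) to 1.0 (fully open).
- bot.read_finger_force(): force on a finger pad.
Only numpy, scipy, OpenCV 4.12 (cv2) and the standard library are available. Lean on these libraries where they do the work, as an engineer would, in place of code of your own. Each camera call takes 0.05 s, during which the arm holds its last target. There are 200 camera calls.

## Working session

There is one attempt and no reset: what is moved stays moved. The work goes in short steps, each a Python script; the robot and the scene stay as the last script left them, time stands still between calls to the robot, and variables do not carry over. Pictures are saved under pics/ and viewed, at most 10 in all, crops included, and the job is handed in when it is done.

```bash
mkdir -p pics; ls; cat > h.py <<'E'
import numpy as np, cv2
from cell import bot
def snap(cam,fn=None):
    im=bot.camera(cam)
    if fn: cv2.imwrite('pics/'+fn,im[:,:,::-1])
    return im
def ray(cam,u,v,z):
    c=bot.calibration(cam); K=np.array(c['mtx']); E=np.array(c['extrinsics'])
    d=E[:3,:3].T@np.linalg.solve(K,[u,v,1.]); o=-E[:3,:3].T@E[:3,3]
    return o+d*(z-o[2])/d[2]
def proj(cam,p):
    c=bot.calibration(cam); K=np.array(c['mtx']); E=np.array(c['extrinsics'])
    q=K@(E[:3,:3]@np.array(p)+E[:3,3]); return q[:2]/q[2]
E
python3 - <<'E'
from h import *
print(bot.read_clock(), bot.read_tool_rot())
a=snap('scene'); b=snap('top')
cv2.imwrite('pics/a.png',a[:,:,::-1]); cv2.imwrite('pics/b.png',b[:,:,::-1])
for cam in('scene','top'):
  for t in('dish_mid','stopcock','spout_tip','lever_well','cup_mid','bottle_mid','cap_top'):
    try: r=bot.search_frame(cam,t)
    except Exception as e: print(t,e); continue
    for d in r[:5]:
      l,tp,w,h=d['bbox']; print(cam,t,np.round(d['bbox']),round(d['confidence'],2),ray(cam,l+w/2,tp+h/2,{'dish_mid':.012,'cap_top':.11,'lever_well':.106}.get(t,.05)).round(3))
E
```

```text
pics
0.0 [-2.79921907e-04  1.91188080e-01  9.81553037e-01 -8.21412427e-04]
scene dish_mid [201. 246.  49.  32.] 0.86 [ 0.414 -0.02   0.012]
scene dish_mid [341. 260.  51.  34.] 0.76 [ 0.626 -0.201  0.012]
scene dish_mid [373. 226.  43.  29.] 0.64 [ 0.769 -0.125  0.012]
scene stopcock [226. 174.  84.  72.] 0.76 [0.566 0.087 0.05 ]
scene stopcock [230. 169.  48.  35.] 0.4 [0.602 0.247 0.05 ]
scene spout_tip [231. 172.  77.  72.] 0.75 [0.573 0.093 0.05 ]
scene lever_well [230. 171.  50.  32.] 0.59 [0.545 0.111 0.106]
scene cup_mid [259. 261.  40.  53.] 0.82 [ 0.443 -0.197  0.05 ]
scene bottle_mid [328. 195.  14.  37.] 0.83 [ 0.69  -0.008  0.05 ]
scene cap_top [230. 170.  50.  32.] 0.76 [0.544 0.107 0.11 ]
top dish_mid [175. 190.  32.  34.] 0.97 [0.606 0.268 0.012]
top dish_mid [320. 146.  37.  30.] 0.92 [ 0.767 -0.127  0.012]
top dish_mid [272. 269.  40.  37.] 0.92 [ 0.41  -0.021  0.012]
top dish_mid [348. 192.  36.  32.] 0.65 [ 0.638 -0.208  0.012]
top dish_mid [285. 166.  16.  16.] 0.48 [ 0.718 -0.003  0.012]
top stopcock [211. 210. 101.  44.] 0.83 [0.544 0.068 0.05 ]
top spout_tip [212. 207. 102.  44.] 0.84 [0.552 0.064 0.05 ]
top lever_well [216. 214.  57.  29.] 0.67 [0.541 0.107 0.106]
top cup_mid [347. 263.  23.  26.] 0.74 [ 0.449 -0.185  0.05 ]
top cap_top [214. 214.  54.  28.] 0.57 [0.54  0.116 0.11 ]
```

```bash
python3 - <<'E'
import cv2
a=cv2.imread('pics/a.png');b=cv2.imread('pics/b.png')
cv2.imwrite('pics/a2.png',cv2.resize(a[130:340,150:430],None,fx=2.85,fy=2.85,interpolation=2))
cv2.imwrite('pics/b2.png',cv2.resize(b[120:330,150:430],None,fx=2.85,fy=2.85,interpolation=2))
E
```

```text
(no output)
```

View pics/a2.png

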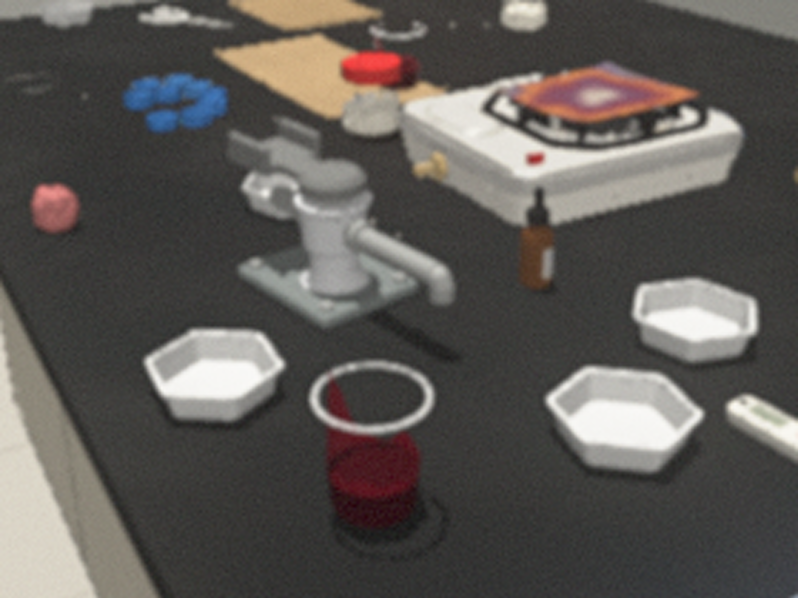

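View pics/b2.png

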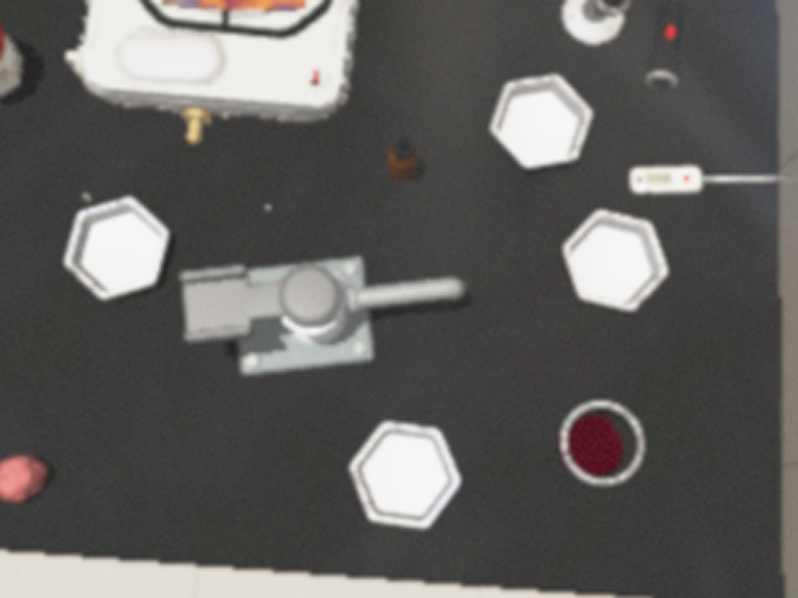

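Candidates, in top-view pixels: (366,208) at y=-0.21, (339,161) at y=-0.13, (292,287) at y=-0.02 and (191,207) at y=+0.27. The one farthest right is (366,208), so that's the target. In the scene view it is at (367,277), 0.67 m from the base, with the thermometer at its side. The spout end is at top (310,221) and scene (305,234). Next I'll look from close above the dish.

```bash
cat >> h.py <<'E'
from scipy.spatial.transform import Rotation as R
def quat(yaw):  # tool down, tool y axis along world angle yaw
    y=np.array([np.cos(yaw),np.sin(yaw),0]); z=np.array([0,0,-1.]); x=np.cross(y,z)
    q=R.from_matrix(np.c_[x,y,z]).as_quat(); return [q[3],q[0],q[1],q[2]]
def wcal():
    p=np.array(bot.read_position()); q=bot.read_tool_rot()
    T=np.eye(4); T[:3,:3]=R.from_quat([q[1],q[2],q[3],q[0]]).as_matrix(); T[:3,3]=p
    c=bot.calibration('wrist'); return np.array(c['mtx']), T@np.array(c['hand_eye'])
def wray(K,W,u,v,z):
    d=W[:3,:3]@np.linalg.solve(K,[u,v,1.]); o=W[:3,3]; return o+d*(z-o[2])/d[2]
E
python3 - <<'E'
from h import *
f=lambda x,y,ox=150,oy=120:(ox+x/2.85,oy+y/2.85)
print('tip top',ray('top',*f(453,289),.065).round(3),'scene',ray('scene',*f(442,297,150,130),.045).round(3))
print('cap top',ray('top',*f(310,294),.112).round(3),'scene',ray('scene',*f(336,178,150,130),.112).round(3))
print('well', ray('top',*f(216,303),.106).round(3),'dish',ray('top',*f(615,260),.024).round(3))
print(bot.calibration('wrist')['hand_eye'])
for yaw in (np.pi/2,-np.pi/2,0,np.pi):
  print(yaw,bot.solve_ik([.6,-.15,.25],quat(yaw)))
E
```

```text
tip top [ 0.578 -0.052  0.065] scene [ 0.583 -0.052  0.045]
cap top [0.556 0.073 0.112] scene [0.549 0.049 0.112]
well [0.543 0.153 0.106] dish [ 0.625 -0.205  0.024]
[[ 9.73069872e-05 -9.58730112e-01 -2.84317716e-01  7.19882683e-02]
 [ 9.99999823e-01  2.60000940e-04 -5.34485724e-04 -5.69672724e-04]
 [ 5.86350431e-04 -2.84317614e-01  9.58729968e-01 -1.43453081e-01]
 [ 0.00000000e+00  0.00000000e+00  0.00000000e+00  1.00000000e+00]]
1.5707963267948966 [-0.3642655   0.4448862   0.03370495  1.15961507  0.         -0.3642655 ]
-1.5707963267948966 [-0.3642655   0.4448862   0.03370495  1.15961507  0.          2.77732715]
0 [-0.3642655   0.4448862   0.03370495  1.15961507  0.          1.20653082]
3.141592653589793 [-0.3642655   0.4448862   0.03370495  1.15961507  0.         -1.93506183]
```

```bash
python3 - <<'E'
from h import *
for n,p in (('w2',[.53,.04,.30]),('w1',[.60,-.17,.24])):
    bot.move_pose(p,quat(np.pi/2)); bot.wait(.2); K,W=wcal()
    np.savez(n,K=K,W=W); snap('wrist',n+'.png')
    for t in('dish_mid','stopcock','lever_well','cap_top','spout_tip'):
        for d in bot.search_frame('wrist',t)[:3]: print(n,t,np.round(d['bbox']),round(d['confidence'],2))
print(bot.read_clock(),K)
E
```

```text
w2 dish_mid [182. 297.  28.  40.] 0.83
w2 dish_mid [400. 197.  62.  59.] 0.78
w2 dish_mid [ 93. 212.  63.  59.] 0.77
w2 stopcock [207. 153. 200.  83.] 0.84
w2 lever_well [290. 171. 116.  65.] 0.88
w2 cap_top [289. 170. 118.  64.] 0.62
w2 spout_tip [211. 151. 197.  82.] 0.96
w1 dish_mid [378.   0.  87.  62.] 0.83
w1 dish_mid [276. 268.  69.  58.] 0.78
w1 dish_mid [218. 173.  77.  70.] 0.58
w1 stopcock [371.  95. 187.  99.] 0.7
w1 lever_well [502. 126.  58.  63.] 0.92
w1 cap_top [503. 127.  57.  60.] 0.74
w1 spout_tip [376.  97. 183.  98.] 0.79
4.7833 [[291.66595273   0.         283.99070728]
 [  0.         291.66595273 212.12551415]
 [  0.           0.           1.        ]]
```

View pics/w1.png

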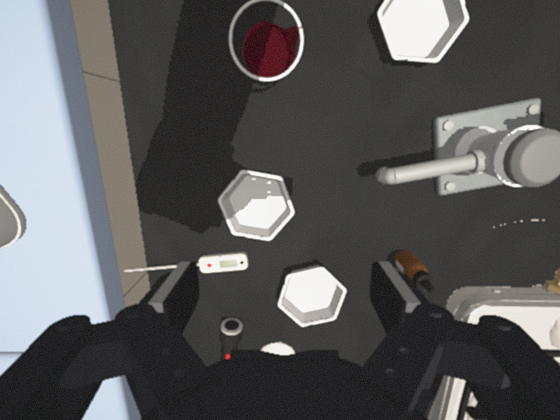

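View pics/w2.png

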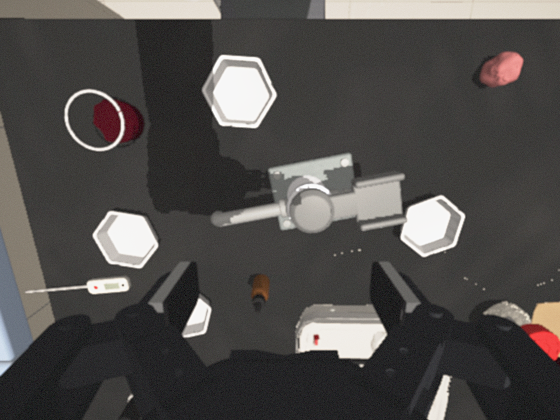

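```bash
python3 - <<'E'
from h import *
D={n:np.load(n+'.npz') for n in('w1','w2')}
r=lambda n,u,v,z:wray(D[n]['K'],D[n]['W'],u,v,z)
print('dish',[r('w1',*p,.024)[:2].round(3).tolist() for p in((247,170),(291,181),(294,212),(270,240),(224,228),(219,197))])
b=r('w1',256.5,206,.024);print(b.round(3))
for n,t,u,v,z in (('w1','tip',384,176,.065),('w2','tip',218,218,.065),('w1','cap',537,157,.112),('w2','cap',313,212,.112),('w2','well',381,203,.106),('w2','cheek',381,180,.122),('w2','cheek',384,225,.122)):
    print(n,t,r(n,u,v,z).round(4))
im=cv2.imread('pics/w1.png')[60:270,190:470]; cv2.imwrite('pics/c1.png',cv2.resize(im,None,fx=2.85,fy=2.85,interpolation=2))
E
```

```text
dish [[0.581, -0.215], [0.595, -0.161], [0.635, -0.156], [0.674, -0.188], [0.657, -0.248], [0.615, -0.252]]
[ 0.627 -0.204  0.024]
w1 tip [ 0.5811 -0.0592  0.065 ]
w2 tip [ 0.5782 -0.05    0.065 ]
w1 cap [0.5553 0.0639 0.112 ]
w2 cap [0.5556 0.0742 0.112 ]
w2 well [0.5461 0.1558 0.106 ]
w2 cheek [0.5154 0.1478 0.122 ]
w2 cheek [0.5683 0.1563 0.122 ]
```

View pics/c1.png

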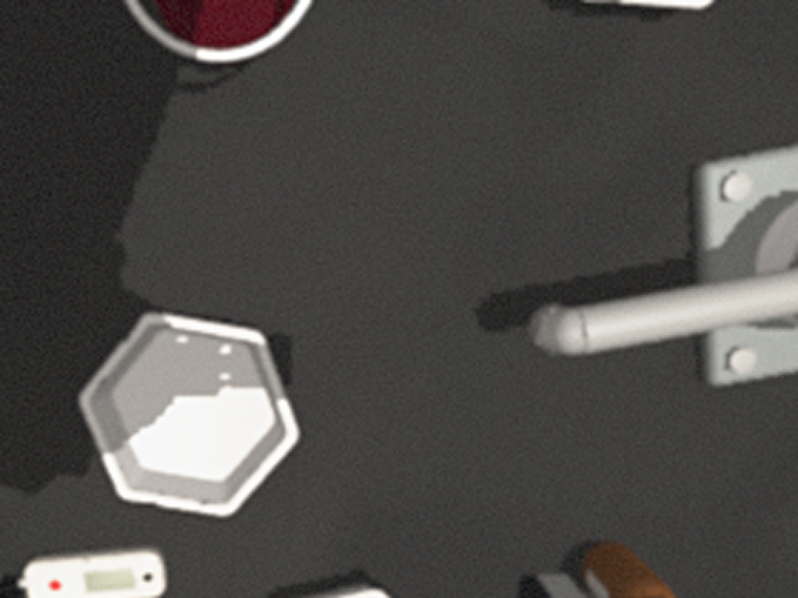

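Checks so far: tip to cap is 0.1295 m (0.130 expected), and the well is about 0.08 m from the axis at a yaw of about 10.5°. The dish at crop (190,415) has its outer flat facing away from the spout (crop (101,447)). I'll push that flat with the two fingers side by side.

```bash
cat > push.py <<'E'
from h import *
D=np.load('w1.npz')
V=np.array([wray(D['K'],D['W'],190+x/2.85,60+y/2.85,.024)[:2] for x,y in((150,315),(265,332),(298,433),(228,516),(122,492),(80,402))])
c=V.mean(0); m=(V[4]+V[5])/2; e=V[4]-V[5]; L=np.linalg.norm(e); e/=L
n=np.array([e[1],-e[0]]); n*=np.sign(n@(m-c))
tip=np.array([.580,-.053])
print('c',c.round(3),'n',n.round(3),'L',L.round(3),'apothem',(n@(m-c)).round(4),'opp',(-n@((V[1]+V[2])/2-c)).round(4))
yaw=np.arctan2(e[1],e[0])
qs=[quat(yaw),quat(yaw+np.pi)]
s=m+n*.030
J=[bot.solve_ik([*s,.1],q) for q in qs]; print(J)
q=qs[int(np.argmin([abs(j[5]) for j in J]))]
g=s+(tip-c)*((np.linalg.norm(tip-c)+.030-.011-.010)/np.linalg.norm(tip-c))
print(s.round(3),g.round(3))
bot.set_gripper(.12)
bot.move_pose([*s,.12],q)
bot.move_linear([*s,.016],speed=.12)
print(bot.read_ft_force())
bot.move_linear([*g,.016],speed=.05)
print(bot.read_ft_force(),bot.read_clock())
im=snap('top','t2.png'); s_=snap('scene','s2.png')
cv2.imwrite('pics/t3.png',np.hstack([cv2.resize(im[170:290,190:390,::-1],(400,240)),cv2.resize(s_[170:290,190:390,::-1],(400,240))]))
for cam in('top','scene'):
  for d in bot.search_frame(cam,'dish_mid'):
    l,t,w,h=d['bbox'];print(cam,np.round(d['bbox']),round(d['confidence'],2),ray(cam,l+w/2,t+h/2,.018).round(3))
E
python3 push.py
```

```text
c [ 0.627 -0.204] n [ 0.364 -0.931] L 0.046 apothem 0.0434 opp 0.0438
[array([-0.49998277,  0.71468478,  0.10867282,  0.96478436,  0.        ,
        0.69833517]), array([-0.49998277,  0.71468478,  0.10867282,  0.96478436,  0.        ,
       -2.44325748])]
[ 0.653 -0.273] [ 0.603 -0.113]
[ 1.25521429 -0.42625219  0.40028411]
[ 0.26972126 -0.38072254  0.20766441] 11.0167
top [298. 206.  15.  30.] 0.74 [ 0.589 -0.046  0.018]
top [276. 268.  10.  26.] 0.73 [0.425 0.009 0.018]
top [322. 151.  12.  17.] 0.63 [ 0.766 -0.099  0.018]
top [174. 189.  34.  36.] 0.61 [0.605 0.266 0.018]
scene [198. 247.  49.  30.] 0.87 [ 0.408 -0.025  0.018]
scene [374. 225.  42.  31.] 0.84 [ 0.762 -0.133  0.018]
scene [283. 235.  39.  28.] 0.76 [ 0.571 -0.063  0.018]
scene [236. 191.  18.  18.] 0.42 [0.573 0.245 0.018]
```

View pics/t3.png

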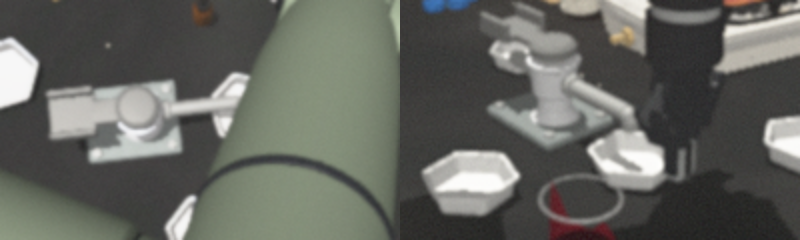

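The left half shows the dish's rim beside the spout end at about (230,105). In the scene half the dish is right under the spout at (630,160), close to its goal. I'll retreat and look with the wrist camera.

```bash
cat > look.py <<'E'
import sys
from h import *
n=np.array([.364,-.931])
p=np.array(bot.read_position()); 
if p[2]<.05:
    bot.move_linear([*(p[:2]+.015*n),p[2]],speed=.1); bot.move_linear([*(p[:2]+.03*n),.12],speed=.2)
bot.move_pose([.585,-.075,.20],quat(np.pi/2)); bot.wait(.2); K,W=wcal(); np.savez(sys.argv[1],K=K,W=W)
im=snap('wrist',sys.argv[1]+'.png')
cv2.imwrite('pics/%s_c.png'%sys.argv[1],cv2.resize(im[80:290,140:420,::-1],None,fx=2.85,fy=2.85,interpolation=2))
print(bot.read_clock())
E
python3 look.py w3
```

```text
13.475
```

View pics/w3_c.png

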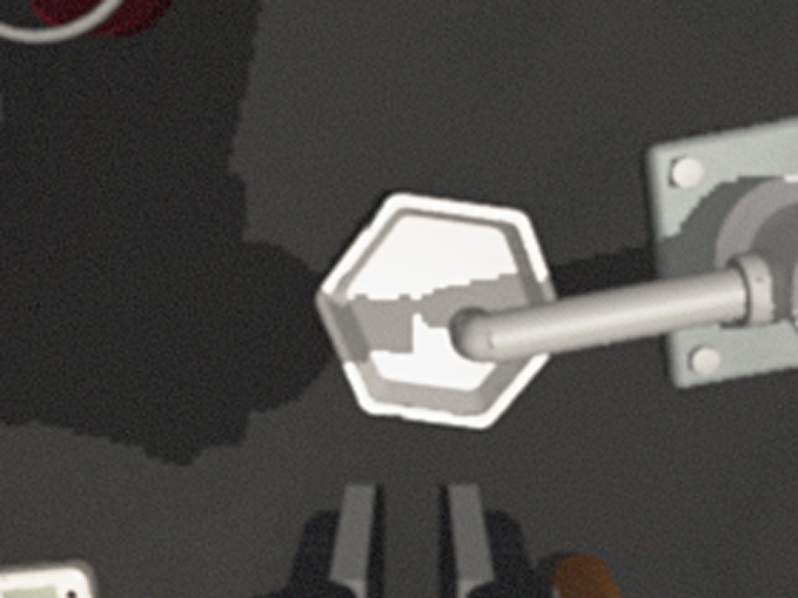

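The dish rim centre is at crop (444,311). The spout elbow is over it at (478,335), so the dish still has to go a little toward +y/+x.

```bash
python3 - <<'E'
from h import *
D=np.load('w3.npz'); r=lambda x,y,z:wray(D['K'],D['W'],140+x/2.85,80+y/2.85,z)
print('cam',D['W'][:3,3].round(3))
print('dish',r(444,311,.024).round(4),'elbow c',r(478,335,.062).round(4),'end edge top',r(452,335,.062).round(4))
print('pipe', r(740,288,.071).round(4), r(495,336,.071).round(4))
for v in((397,195),(527,212),(487,428),(367,408),(318,297)): print(r(*v,.024)[:2].round(4))
# foot corners z=.012
print('foot',r(650,150,.012).round(4),r(680,388,.012).round(4))
E
```

```text
cam [ 0.513 -0.076  0.343]
dish [ 0.5801 -0.0628  0.024 ] elbow c [ 0.5805 -0.0525  0.062 ] end edge top [ 0.5805 -0.0615  0.062 ]
pipe [0.5625 0.033  0.071 ] [ 0.5787 -0.0475  0.071 ]
[ 0.5357 -0.081 ]
[ 0.542  -0.0319]
[ 0.6286 -0.0448]
[ 0.62   -0.0935]
[ 0.5745 -0.1119]
foot [0.5197 0.0161 0.012 ] [0.6153 0.0363 0.012 ]
```

```bash
python3 - <<'E'
from h import *
d=np.array([.580,-.063]); tip=np.array([.582,-.0525]); o=np.array([-.13,-.99]); o/=np.linalg.norm(o)
q=quat(np.arctan2(o[0],-o[1])); s=d+.078*o; g=tip+.0527*o
print(s.round(3),g.round(3),bot.solve_ik([*s,.1],q))
bot.set_gripper(.30)
bot.move_pose([*s,.10],q); bot.move_linear([*s,.013],speed=.12)
print(bot.read_ft_force()); bot.move_linear([*g,.013],speed=.04); print(bot.read_ft_force())
bot.move_linear([*s,.013],speed=.08); bot.move_linear([*s,.12],speed=.2)
E
python3 look.py w4
```

```text
[ 0.57 -0.14] [ 0.575 -0.105] [-0.36720772  0.50805735 -0.27158766  0.79115131  0.          1.3341547 ]
[ 0.27367472  0.05693969 -0.12766753]
[-0.34481469 -0.36647387 -0.15157807]
20.0667
```

View pics/w4_c.png

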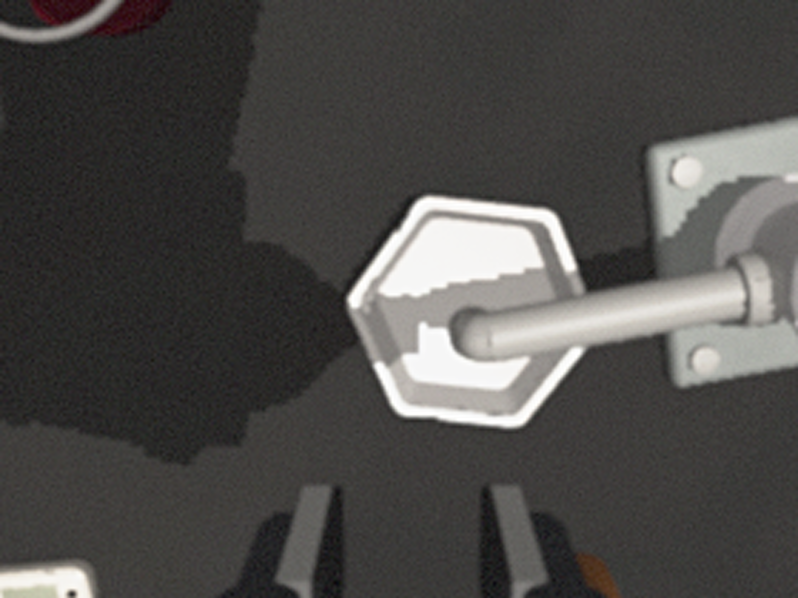

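The dish centre is now at crop (475,312), about (0.580,-0.051), with the tip at (0.582,-0.0525). That is within 3 mm, so the dish is done. Next is the lever.

```bash
cat > lev.py <<'E'
from h import *
O=np.array([.5565,.0748]); a=.197
def pose(th,off=0):
    phi=np.pi/2+a+th
    return O+.08*np.array([np.cos(phi),np.sin(phi)]), phi
def jq(flip,th): return quat(a+th+flip*np.pi)
E
python3 - <<'E'
from lev import *
for f in(0,1): print(f,[np.round(bot.solve_ik([*pose(t)[0],.11],jq(f,t)),2)[[0,5]] if bot.solve_ik([*pose(t)[0],.11],jq(f,t)) is not None else None for t in(0,.8,1.57,1.7)])
f=min((0,1),key=lambda f:max(abs(bot.solve_ik([*pose(t)[0],.11],jq(f,t))[5]) for t in(0,1.6)))
print('flip',f)
bot.set_gripper(.05)
p,_=pose(0); bot.move_pose([*p,.17],jq(f,0))
hit=bot.move_linear([*p,.098],speed=.04,until_force=5)
print(hit,bot.read_position(),bot.read_ft_force())
bot.set_gripper(.2,20); print(bot.read_gripper_width(),bot.read_position(),bot.read_ft_force(),bot.read_clock())
im=snap('top'); s=snap('scene')
cv2.imwrite('pics/l1.png',np.hstack([cv2.resize(im[160:280,180:380,::-1],(400,240)),cv2.resize(s[130:250,180:380,::-1],(400,240))]))
E
```

```text
0 [array([0.14, 1.52]), array([0.09, 0.66]), array([-0.03, -0.23]), array([-0.05, -0.38])]
1 [array([ 0.14, -1.62]), array([ 0.09, -2.48]), array([-0.03,  2.92]), array([-0.05,  2.76])]
flip 0
True [0.54110865 0.15350629 0.1018335 ] [-1.66824692 -0.61115811  7.31930701]
0.19807914120565004 [0.54158603 0.15354654 0.10211711] [-0.12554163 -0.11841211  5.59473844] 23.7917
```

View pics/l1.png

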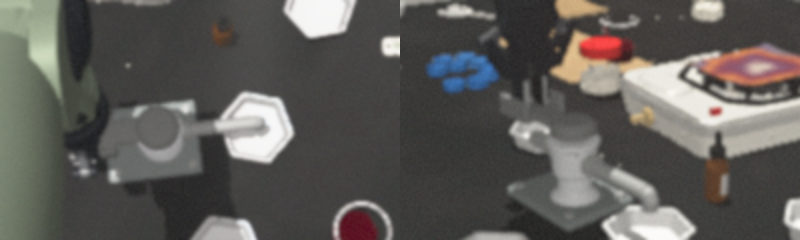

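Both fingertips are in the channel (scene half, about (535,100)), and the dish is centred under the spout end (top half, (258,127)). I'll widen the fingers to the cheeks and swing the lever.

```bash
python3 - <<'E'
from lev import *
bot.set_gripper(.40,20); print('w',bot.read_gripper_width(),bot.read_finger_force())
p=np.array(bot.read_position()); 
bot.move_linear([*p[:2],p[2]-.008],speed=.03,until_force=3)
z0=bot.read_position()[2]; print('z0',z0,bot.read_ft_force())
N=10
for i in range(1,N+1):
    th=1.571*i/N; q,_=pose(th); z=z0-.009*i/N
    bot.move_linear([*q,z],speed=.05,rotation=jq(0,th))
    print(round(th,2),np.round(bot.read_position(),4),np.round(bot.read_ft_force(),1))
    if np.linalg.norm(bot.read_ft_force())>45: break
print(bot.read_gripper_width(),bot.read_clock())
E
```

```text
w 0.20798001393668714 20.25261614528379
z0 0.09961799308834142 [-0.43651553 -0.4452065   5.22247096]
0.16 [0.5295 0.1501 0.0996] [-0.3  0.1  5.2]
0.31 [0.518  0.1449 0.0988] [-1.   0.7  7.6]
0.47 [0.5075 0.1379 0.098 ] [-1.4  0.6  8.6]
0.63 [0.4982 0.1293 0.0971] [-2.8  2.   9.9]
0.79 [0.4904 0.1194 0.0963] [-3.6  0.2 10.2]
0.94 [0.4842 0.1084 0.0954] [-3.1  0.5 12.8]
1.1 [0.4798 0.0965 0.0945] [-4.1  1.6 13. ]
1.26 [0.4773 0.084  0.0936] [-4.4  0.1 13.9]
1.41 [0.4768 0.0715 0.093 ] [-6.3  1.3 17. ]
1.57 [0.4781 0.0589 0.0923] [-7.6 -0.6 20.2]
0.21074516272332092 28.325
```

```bash
python3 - <<'E'
from lev import *
p=np.array(bot.read_position())
for k in range(8):
    bot.move_linear([*pose(1.571)[0],p[2]-.0015*(k+1)],speed=.01)
    f=np.array(bot.read_ft_force()); print(np.round(bot.read_position(),4),f.round(1))
    if f[2]>34: break
p=np.array(bot.read_position()); bot.move_linear([*p[:2],p[2]+.002],speed=.03)
bot.set_gripper(.08); print(np.round(bot.read_ft_force(),1))
p=np.array(bot.read_position()); bot.move_linear([*p[:2],.2],speed=.15)
bot.move_pose([.50,.05,.32],quat(np.pi/2)); bot.wait(.2); K,W=wcal(); np.savez('w5',K=K,W=W)
im=snap('wrist'); s=snap('scene')
cv2.imwrite('pics/f1.png',np.hstack([cv2.resize(im[100:280,150:450,::-1],(500,300),interpolation=2),cv2.resize(s[170:280,200:310,::-1],(300,300),interpolation=2)]))
print(bot.read_clock())
E
```

```text
[0.4781 0.0589 0.0925] [-6.9 -0.7 19.3]
[0.4781 0.0589 0.0915] [-7.5 -1.  23.9]
[0.4781 0.0588 0.0903] [-9.2 -0.6 28.1]
[0.4781 0.0588 0.0893] [-11.5  -0.5  32.4]
[0.4781 0.0587 0.0882] [-12.3  -1.9  37.1]
[-5.3 -0.2 19.3]
32.2167
```

View pics/f1.png

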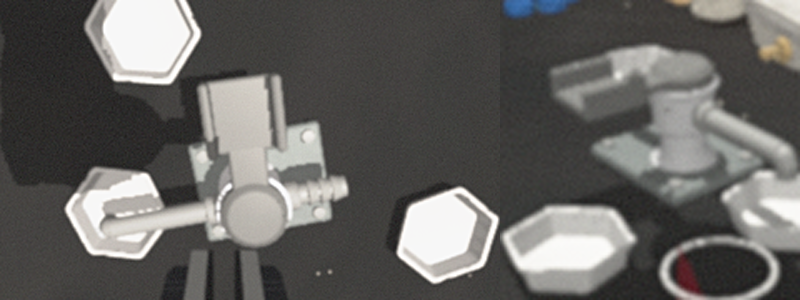

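The lever now points toward the robot, square to the pipe, and stays there after release. The dish is still under the spout and the cap sits close to the barrel. I'll measure the angle, and probe the well floor height with shut fingers.

```bash
python3 - <<'E'
from lev import *
D=np.load('w5.npz'); r=lambda x,y,z:wray(D['K'],D['W'],150+x/1.6667,100+y/1.6667,z)[:2]
c=r(254,214,.102); w=(r(204,85,.112)+r(279,78,.112))/2; t=r(115,224,.066); b=r(320,190,.062)
an=lambda v:np.degrees(np.arctan2(v[1],v[0]))
print(c.round(4),w.round(4),t.round(4),'lever',an(w-c),'pipe +y',an(c-t),an(b-t))
bot.set_gripper(0); p=pose(1.571)[0]
bot.move_pose([*p,.13],jq(0,1.571)); bot.wait(.3)
print(bot.move_linear([*p,.088],speed=.02,until_force=4),bot.read_position(),bot.read_ft_force())
E
```

```text
[0.5547 0.0734] [0.4522 0.0621] [ 0.5767 -0.0447] lever -173.70227786357523 pipe +y 100.54563565133037 99.51384933358298
True [0.47795668 0.05921774 0.09489299] [-1.53223082 -0.55615326  6.94682388]
```

```bash
python3 - <<'E'
from lev import *
th=1.571; p=pose(th)[0]
bot.move_linear([*p,.0955],speed=.02)
print(np.round(bot.read_position(),4),np.round(bot.read_ft_force(),1))
bot.set_gripper(.4,20); print('w',bot.read_gripper_width(),np.round(bot.read_position(),4),np.round(bot.read_ft_force(),1),np.round(bot.read_moment(),2))
bot.wait(.3); bot.move_linear([*p,.0955],speed=.02); print(np.round(bot.read_position(),4),np.round(bot.read_ft_force(),1),np.round(bot.read_moment(),2))
bot.set_gripper(.05); bot.move_linear([*p,.2],speed=.15)
bot.move_pose([.50,.05,.32],quat(np.pi/2)); bot.wait(.3); K,W=wcal()
snap('wrist','w6.png')
for n in('lever_well','cap_top','stopcock'): print(n,[(np.round(d['bbox']),round(d['confidence'],2)) for d in bot.search_frame('wrist',n)[:2]])
print(bot.read_clock())
# change vs previous
E
python3 - <<'E'
import cv2,numpy as np
a=cv2.imread('pics/w6.png',0)[130:200,240:340]
e=cv2.Canny(a,50,120); L=cv2.HoughLinesP(e,1,np.pi/360,15,minLineLength=18,maxLineGap=4)
for l in L[:,0]: print(l+[240,130,240,130], round(np.degrees(np.arctan2(l[3]-l[1],l[2]-l[0])),1))
E
```

```text
[0.4784 0.0592 0.0956] [0.5 0.3 1.8]
w 0.20706857478365892 [0.4787 0.0594 0.0957] [2.3 2.4 2. ] [ 0.46 -0.41  0.14]
[0.4787 0.0593 0.0957] [3.9 3.3 0.6] [ 0.64 -0.8   0.22]
lever_well [(array([264., 141.,  60., 108.]), 0.9)]
cap_top []
stopcock [(array([204., 143., 154., 103.]), 0.69), (array([266., 142.,  57., 105.]), 0.36)]
38.4917
[272 144 278 181] 80.8
[309 166 312 187] 81.9
[315 144 319 175] 82.6
[271 153 277 183] 78.7
[258 147 296 141] -9.0
[248 186 271 187] 2.5
[310 145 315 190] 83.7
[266 154 271 189] 81.9
[240 146 259 146] 0.0
[274 149 307 144] -8.6
[253 137 257 156] 78.1
[266 152 272 191] 81.3
[318 163 321 189] 83.4
```

```bash
python3 -c "
from cell import bot
print(bot.close_job())"
```

```text
the job is handed in; nothing more can be done
None
```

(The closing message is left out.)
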